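Turn the small measuring cup out from under the rack and nest it

ROBOT

A 6-joint arm with a two-finger parallel gripper is mounted at the origin on the work surface. World frame = base frame: x ahead of the robot, y to its left, z up, the work surface at z = 0. Lengths are in m, angles in degrees, forces in N, time in s.
With the tool pointing down it reaches from about 0.225 to 0.725 m from the base axis. Payload 3.1 kg.
Tool frame: the origin (TCP) lies at the very end of the fingers, on their centre line; the grasp point (between the pads) lies 19 mm behind it; z points along the fingers, y is the line along which they close (so a half turn about z gives the same grasp; the last joint's range is limited). The gripper opens to 85 mm and grips with 20 to 120 N. Pads are 22 mm wide; open, the fingers measure 114 mm over their backs; the gripper's body (76 mm by 85 mm) begins 54 mm behind the grasp point. The pads swing forward as they close: fully open they stand 13 mm farther back than shut.
Start: joints at [62.235, 2.75, 5.684, 92.934, 0, 82.678], TCP at [0.183, 0.492, 0.231] pointing down, gripper open.
Joint ranges: [-166.93, 166.93], [-56.73, 111.36], [-69.38, 81.34], [-121.58, 131.49], [-85.45, 84.26], [-180, 180]. Speed limits (degrees/s): [159.86, 159.86, 180, 180, 180, 180].

INTERFACE

Orientations are given as a 3x3 rotation matrix whose columns are the frame's x, y, z axes.
In Python, from bench import r gives the robot as it stands.
- The arm moves only by the shell command python3 -m creep 'ROWS'. ROWS is JSON, a list of rows, each a list of 3 entries, a list of its own where there are three numbers: the turn, a rotation vector about the tool's x, y, z in rad, then the shift along the tool's x, y, z in m, then the opening in per cent of the stroke, from 0 (shut) to 100 (fully open). A call has 1 to 12 rows; each row shifts and turns the commanded pose from where the row before left it, along the tool's axes as they then stand; what a row does not reach is not made up. A row lasts 1/10 s, in which the tool goes at most 50 mm and 8.59 degrees, less where a joint would pass 70% of its speed; a pose out of reach is approached as far as the arm can. A call is refused whole if a number of a shift passes 0.05 or a number of a turn 0.15, either way. A call with a gripper value outside its range is refused whole. The fingers move at their own pace and stop on an object; the grip force is fixed at half the most. Time passes only in rows, so rows that do not move let the fingers close. It gives the time, the measured TCP pose, the force, the opening and the grip force at its end, in the units of the state.
- r.observe(): the state, without advancing time (a new reading comes with each control period).
- r.grab_frame(name): name is "scene" or "top"; returns the picture (480x640x3 uint8, red, green, blue); there is no depth.
- r.calibration(name): a dict with "fx", "fy", "cx", "cy" (pixels), "R" (3x3) and "t" (3): a world point X has camera coordinates R X + t. Camera axes: x right, y down, z forward; pixel columns grow to the right and rows downward; lengths in m; the calibration is good to about 2 mm. A picture is of the moment at which its call begins. calibration takes no time and is no camera call.
- r.finish_job(): hands the job in; it is judged then, once.
The state is a dict: "t": time; "q": joint angles; "qvel": joint speeds; "joint_efforts": joint torques, N m; "eef_pos": TCP position; "tool_rot": TCP orientation; "wrist_force": force on the tool from outside, world axes, zero at the start; "moment": the same for the moment, N m; "gripper_width": opening from 0.0 (shut) to 1.0 (fully open); "grasp_force": force on a finger pad.
Only numpy, scipy, OpenCV 4.12 (cv2) and the standard library are available. Lean on these libraries where they do the work, as an engineer would, in place of code of your own. Each camera call takes 0.05 s, during which the arm holds its last target. There are 200 camera calls.

TASK

Turn the freely spinning lazy Susan with light fingertip pressure until the small measuring cup standing on it comes out from under the wire rack, then lift the cup off and nest it upright and fully seated in the larger measuring cup on the slab. Leave its handle fanned to either side of the lower handle, roughly 30 to 70 degrees away from it. Keep the jar standing on the lazy Susan, and leave the bottle, the blender cup and the citrus reamer where they are.

Things in the scene. Friction and masses are not known exactly. Their poses are not given: they have to be found in the camera images.
- turntable: Lazy Susan: plain dark wooden disc, 310 mm diameter, top 35 mm above the origin, no lip or knob, on a narrower foot. Origin: on its vertical axis, on the slab; x, y turn with the disc. Spins freely both ways, no stops; coasts if let go moving. A fingertip pressed on its bare top with 3 to 10 N drags it; over 45 N is too hard. Small cup (under the rack, far half) and jar stand loose on it.
- rack: Fixed steel wire rack over the far half of the lazy Susan. Origin: on the slab under its middle; x points away from its front edge (at x = -110 mm), y along its 420 mm width. Bars 160 mm above the origin, up to 8 mm thick; legs at the corners. Spatula clipped on top at y = -175 mm, 20 mm high, 10 mm past the edge. The lazy Susan's axis is near x = -120 mm, y = 0.
- small_cup_center (a point): Small stainless measuring cup: rim 60 mm, bottom 52 mm diameter, 52 mm high, about 120 g, open on top, upright. Point on its axis half-way up (26 mm above its underside); z up, x towards its handle: a level flat strip 14 mm wide, 6 mm thick, flush with the rim, reaching 103 mm from the axis.
- small_cup_handle (a point): Middle of the small cup's handle strip, 64 mm from the cup's axis and 49 mm above its underside; x points outwards along the handle.
- large_cup_center (a point): Larger stainless measuring cup, loose on the slab: rim 82 mm, bottom 74 mm diameter, 42 mm high, wall 2.5 mm, inner floor 3 mm above its underside, about 180 g, open on top. Point on its axis half-way up (21 mm); z up, x towards its handle, a strip flush with the rim reaching 114 mm from the axis. The small cup seated in it has its center 8 mm above this point.
- jar_center (a point): Small glass jar with steel cap, 42 mm diameter, 55 mm high, standing on the lazy Susan about 50 mm from its axis, on the opposite side from the small cup. The point is on its axis, half-way up; z up.
- bottle: Green glass bottle with a closed cap, 66 mm diameter, 200 mm high, standing on the slab; origin at the centre of its underside.
- blender_cup: Clear plastic blender cup, 86 mm diameter, 130 mm high, standing on the slab; origin at the centre of its underside.
- reamer: White plastic citrus reamer, a dish of 100 mm diameter with a ribbed cone, 50 mm high, standing on the slab; origin at the centre of its underside.

How it is judged:
By the outcome, as a careful person would: the job done as asked, in the order asked, and still so for the second after the job is handed in, with the robot touching nothing.
It also fails if it takes over 72 s, if anything falls off the work surface, if the arm or the gripper's body presses on something with over 40 N, if the wrist force passes 120 N, or if a joint passes its speed limit or range.

## Working session

There is one attempt and no reset: what is moved stays moved. The work goes in short steps, Python scripts to look and compute and a shell command to move; the robot and the scene stay as the last step left them, time stands still between calls to the robot, and variables do not carry over. Pictures are saved under pics/ and viewed, at most 10 in all, crops included, and the job is handed in when it is done.

```bash
ls; mkdir -p pics
python3 - <<'E'
from bench import r
import cv2
for n in("scene","top"):
    cv2.imwrite(f"pics/{n}0.png",r.grab_frame(n)[:,:,::-1])
    c=r.calibration(n);print(n,{k:c[k] for k in c})
s=r.observe();print(s)
E
```

```text
pics
scene {'fx': 555.6918652631613, 'fy': 555.6918652631613, 'cx': 311.1685219404073, 'cy': 238.7038176398594, 'R': array([[ 0.79581924,  0.60547923, -0.00816273],
       [ 0.43343551, -0.57900132, -0.69057305],
       [-0.42285387,  0.54603331, -0.72321659]]), 't': array([-0.47185338, -0.24728266,  1.37746614])}
top {'fx': 493.001761578006, 'fy': 493.001761578006, 'cx': 317.75770673620974, 'cy': 235.73627089181244, 'R': array([[ 0.02410313, -0.99965263, -0.01066098],
       [-0.99225991, -0.02262272, -0.1221003 ],
       [ 0.12181671,  0.01352147, -0.99246051]]), 't': array([-0.09715543,  0.63914318,  0.93428296])}
{'t': 0.1, 'q': array([6.22328983e+01, 2.79100351e+00, 5.59855746e+00, 9.29356234e+01,
       1.06335581e-03, 8.26783233e+01]), 'qvel': array([ 0.01238095, -0.03459008,  0.20518187,  0.03164595, -0.03400164,
        0.00644658]), 'joint_efforts': array([ 3.00830128e-03, -3.39851797e+01,  3.20935428e+01,  1.57915597e-02,
       -1.39733665e-04, -9.37693102e-06]), 'eef_pos': array([0.18311843, 0.49141109, 0.2301951 ]), 'tool_rot': array([[-9.37005174e-01,  3.49313878e-01, -1.05776874e-03],
       [ 3.49315348e-01,  9.37003154e-01, -1.96919551e-03],
       [ 3.03265324e-04, -2.21464124e-03, -9.99997502e-01]]), 'wrist_force': array([-0.2401961 ,  0.13660035, -0.21063854]), 'moment': array([ 0.0461797 , -0.0172092 ,  0.04699443]), 'grasp_force': 0.0, 'gripper_width': 1.0037786380851914}
```

View pics/scene0.png

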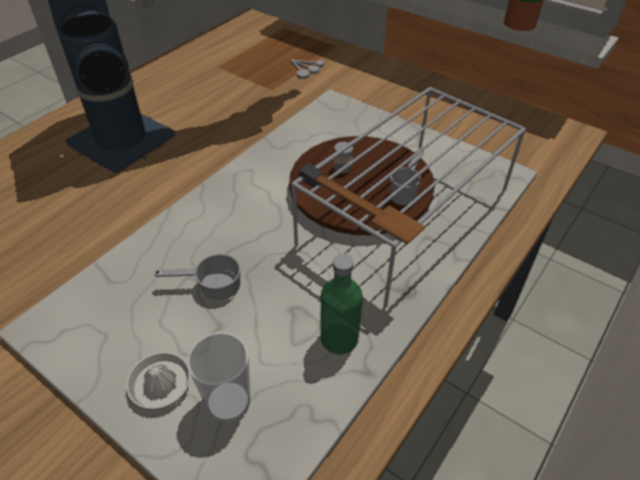

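View pics/top0.png

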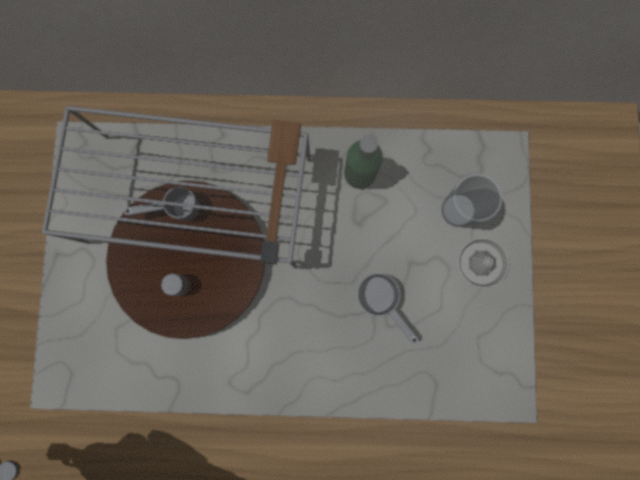

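Scene view: disc around (362,183), with the cup under the rack at (404,186) and the jar at (344,155). The large cup is at (218,277) with its handle pointing left to (157,272). Top view: disc around (186,258), small cup (180,203) with handle to (128,210), jar (174,285), large cup (380,294) with handle to (417,340). Bottle (363,165), blender cup (475,205), reamer (483,263). Next: masks, contours and ray casting.

```bash
cat > h.py <<'E'
import numpy as np,cv2
from bench import r
C={n:r.calibration(n) for n in("scene","top")}
def ray(n,uv):
    c=C[n];d=c["R"].T@np.array([(uv[0]-c["cx"])/c["fx"],(uv[1]-c["cy"])/c["fy"],1.]);return -c["R"].T@c["t"],d/np.linalg.norm(d)
def onz(n,uv,z):
    o,d=ray(n,uv);return o+d*(z-o[2])/d[2]
def tri(a,b):
    o1,d1=ray("scene",a);o2,d2=ray("top",b)
    s=np.linalg.lstsq(np.c_[d1,-d2],o2-o1,rcond=None)[0];p,q=o1+s[0]*d1,o2+s[1]*d2;return (p+q)/2,np.linalg.norm(p-q)
def proj(n,X):
    c=C[n];p=c["R"]@np.asarray(X,float)+c["t"];return np.array([c["fx"]*p[0]/p[2]+c["cx"],c["fy"]*p[1]/p[2]+c["cy"]])
def circ(P):
    A=np.c_[2*P[:,:2],np.ones(len(P))];b=(P[:,:2]**2).sum(1);x=np.linalg.lstsq(A,b,rcond=None)[0];return x[:2],np.sqrt(x[2]+x[:2]@x[:2])
def disc(n,img,z):
    hsv=cv2.cvtColor(img,cv2.COLOR_RGB2HSV);b=cv2.inRange(hsv,(0,90,25),(14,255,150))
    roi=np.zeros_like(b)
    if n=="top": roi[160:360,90:290]=255
    else: roi[125:240,280:445]=255
    b=cv2.morphologyEx(b&roi,cv2.MORPH_OPEN,np.ones((3,3)))
    pts=cv2.convexHull(cv2.findNonZero(b))[:,0]
    P=np.array([onz(n,p,z) for p in pts]);return circ(P),pts,b
E
python3 - <<'E'
from h import *
np.set_printoptions(precision=4,suppress=True)
im={n:cv2.imread(f"pics/{n}0.png")[:,:,::-1].copy() for n in C}
for z in(.035,.04,.045,.055):
    print(z,[disc(n,im[n],z)[0] for n in C])
for nm,a,b in(("spat tip corner? jar cap",(344,148),(174,285)),("rack fl corner",(292,184),(292,258)),("rack far corner",(430,91),(68,110)),("rack right",(523,130),(46,232)),("rack 4",(392,245),(304,137))):
    print(nm,tri(a,b))
def big(n,x0,y0,x1,y1,k): return cv2.resize(im[n][y0:y1,x0:x1],None,fx=k,fy=k,interpolation=cv2.INTER_CUBIC)
A=big("top",100,170,280,350,2.2);B=big("top",340,255,440,355,3.9)
A=cv2.resize(A,(400,400));B=cv2.resize(B,(400,400))
S=cv2.resize(big("scene",140,240,260,315,1),(400,250));S=np.vstack([S]);D=cv2.resize(im["scene"][120:245,280:450],(400,294))
S=np.vstack([S,np.zeros((44,400,3),np.uint8)])
cv2.imwrite("pics/crop0.png",cv2.convertScaleAbs(np.vstack([np.hstack([A,B])[:300*2-294],np.hstack([D,S])]),alpha=1.5)[:,:,::-1])
E
```

```text
0.035 [(array([0.5953, 0.1848]), np.float64(0.16276782146223048)), (array([0.6426, 0.1508]), np.float64(0.19513990460577024))]
0.04 [(array([0.5983, 0.1798]), np.float64(0.16173317677672405)), (array([0.642 , 0.1496]), np.float64(0.19413324293444315))]
0.045 [(array([0.6013, 0.1747]), np.float64(0.16069853209121646)), (array([0.6414, 0.1483]), np.float64(0.19312658126311488))]
0.055 [(array([0.6073, 0.1646]), np.float64(0.1586292427202035)), (array([0.6401, 0.1458]), np.float64(0.1911132579204588))]
spat tip corner? jar cap (array([0.5396, 0.1792, 0.1057]), np.float64(0.008000847499661682))
rack fl corner (array([ 0.5849, -0.0422,  0.1834]), np.float64(0.0004315988077670302))
rack far corner (array([0.7384, 0.2287, 0.3255]), np.float64(0.1076480766965219))
rack right (array([0.7192, 0.5299, 0.0092]), np.float64(0.17984418573814828))
rack 4 (array([ 0.7976, -0.0554,  0.1743]), np.float64(0.0013520168529000222))
```

View pics/crop0.png

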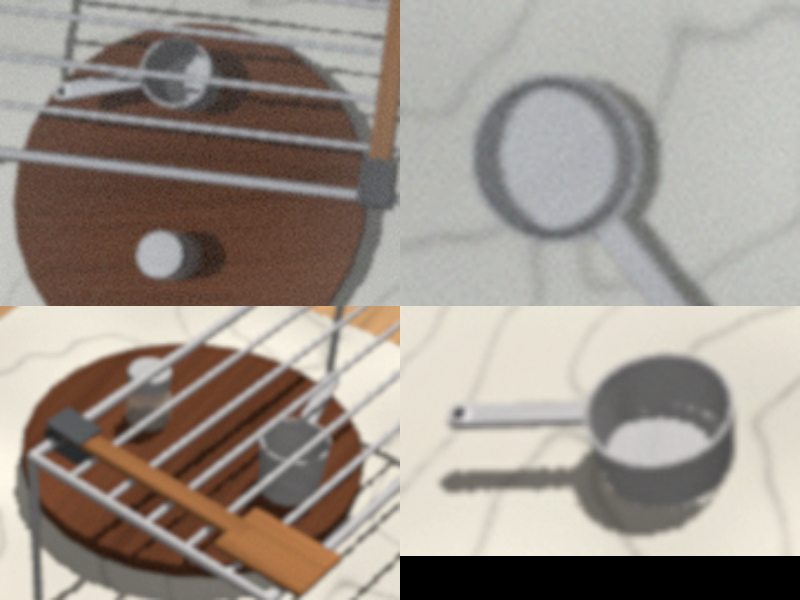

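The crop shows the cup under the rack (crop 177,73), with its handle to the left (60,90). The jar cap is at (160,254) and the large cup rim around (560,160). Rack bars triangulate to z≈0.178, so the slab is about 15–20 mm thick. Next I'll refine the axis, cups and rack.

Run:
```python
from h import *
np.set_printoptions(precision=4,suppress=True)
im={n:cv2.imread(f"pics/{n}0.png")[:,:,::-1].copy() for n in C}
def rob(P,R):
    c,_=circ(P)
    for _ in range(30):
        d=P[:,:2]-c;l=np.linalg.norm(d,axis=1);e=l-R;k=np.abs(e)<=np.percentile(np.abs(e),70)
        c=c+np.linalg.lstsq((d/l[:,None])[k],e[k],rcond=None)[0]
    return c,np.abs(e[k]).max()
for z in(.045,.05,.055):
    o=[]
    for n in C:
        _,p,b=disc(n,im[n],z)
        if n=="top": b[:,268:]=0;b[:200,255:]=0
        else: b[:, :]=b; b[210:,380:]=0; b[:,:295]=b[:,:295]
        p=cv2.convexHull(cv2.findNonZero(b))[:,0]
        if n=="scene": p=p[(p[:,1]<185)]      # far rim only: side wall not seen
        else: p=p[p[:,0]<262]
        o.append(rob(np.array([onz(n,q,z) for q in p]),.155))
    print(z,o)
for nm,a,b in(("jarcap",(343.7,146.3),(172,284.3)),("rack FL",(430,91),(46,232)),("rack BL",(523,130),(68,110)),("rack FR",(292,184),(292,258)),
 ("large rim",(218.3,271.5),(380,294.5)),("large tip",(157,273),(417,341)),("small tip",(414,152),(127,211))):
    print(nm,*tri(a,b))
for zb in(.015,.02):
  print(zb,"jar",onz("top",(172,284.3),zb+.09),"cup rim",onz("top",(179.7,203.2),zb+.087),"cup handle tip",onz("top",(126.5,211.5),zb+.087))
  print("  blender/bottle/reamer",onz("top",(480,198),zb+.13),onz("top",(369,143),zb+.2),onz("top",(483,263),zb+.02))
  print("  L rim scene",onz("scene",(218.3,271.5),zb+.042),"tip",onz("scene",(157,273),zb+.042),"top",onz("top",(380,294.5),zb+.042),onz("top",(417,341),zb+.042))
B=cv2.resize(im["top"][262:347,345:430],(560,560),interpolation=cv2.INTER_CUBIC)
cv2.imwrite("pics/crop1.png",cv2.convertScaleAbs(B,alpha=1.5)[:,:,::-1])
```

```text
0.045 [(array([0.5905, 0.1806]), np.float64(0.0014036105399384546)), (array([0.5949, 0.1745]), np.float64(0.00325057733711398))]
0.05 [(array([0.5944, 0.1744]), np.float64(0.0021071862435697863)), (array([0.5955, 0.1728]), np.float64(0.003743397587560815))]
0.055 [(array([0.5983, 0.1683]), np.float64(0.002813249992675182)), (array([0.5961, 0.1711]), np.float64(0.004230529668810268))]
jarcap [0.5396 0.1806 0.1097] 0.004868635129162611
rack FL [0.6224 0.3837 0.1714] 0.004451901369882349
rack BL [0.84   0.3636 0.1732] 0.004532889381106646
rack FR [ 0.5849 -0.0422  0.1834] 0.0004315988077670302
large rim [ 0.5314 -0.2009  0.0579] 0.007354348319923445
large tip [ 0.4464 -0.2705  0.0596] 0.007709024566744632
small tip [0.6676 0.2692 0.102 ] 0.011132632149710412
0.015 jar [0.5379 0.1803 0.105 ] cup rim [0.6887 0.1759 0.102 ] cup handle tip [0.6708 0.2743 0.102 ]
  blender/bottle/reamer [ 0.7019 -0.3685  0.145 ] [ 0.7756 -0.1653  0.215 ] [ 0.5952 -0.4073  0.035 ]
  L rim scene [ 0.5335 -0.1979  0.057 ] tip [ 0.4474 -0.2668  0.057 ] top [ 0.5289 -0.2037  0.057 ] [ 0.4437 -0.274   0.057 ]
0.02 jar [0.5379 0.1787 0.11  ] cup rim [0.6878 0.1744 0.107 ] cup handle tip [0.67   0.2723 0.107 ]
  blender/bottle/reamer [ 0.7008 -0.3669  0.15  ] [ 0.774  -0.1649  0.22  ] [ 0.5949 -0.4057  0.04  ]
  L rim scene [ 0.537  -0.2006  0.062 ] tip [ 0.4515 -0.2691  0.062 ] top [ 0.5289 -0.2031  0.062 ] [ 0.4441 -0.273   0.062 ]
```

View pics/crop1.png

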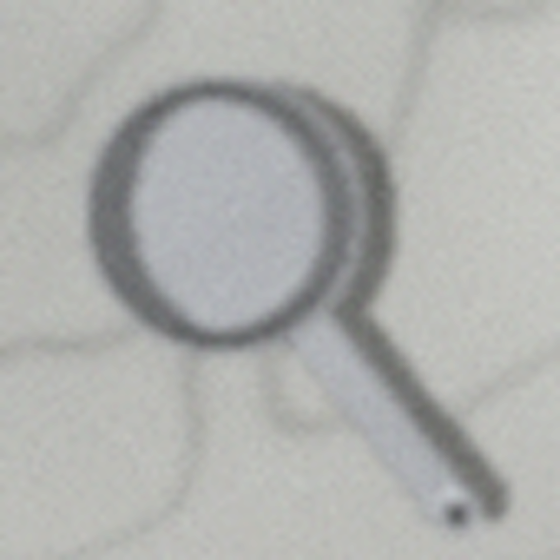

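The large cup's outline centres at top pixel (379.6,294.3), with the handle end at about (413.5,341.5). That gives world (0.53,-0.203), rim z≈0.058. The axis is near (0.596,0.172), the cup at r≈0.092 and azimuth 2°, and the disc top at z≈0.052. Plan: drag the disc clockwise with the closed fingertip along its front half, well clear of the rack.

```bash
python3 -m creep '[[[0,0,-0.119],[0,0,0],0],[[0,0,-0.119],[0,0,0],0],[[0,0,-0.119],[0,0,0],0],[[0,0,0],[-0.02,-0.025,0],0],[[0,0,0],[-0.03,-0.037,0],0],[[0,0,0],[-0.03,-0.037,0],0],[[0,0,0],[-0.03,-0.037,0],0],[[0,0,0],[-0.03,-0.037,0],0],[[0,0,0],[-0.03,-0.037,0.01],0],[[0,0,0],[-0.03,-0.037,0.01],0],[[0,0,0],[-0.03,-0.037,0.01],0],[[0,0,0],[-0.03,-0.037,0.01],0]]'
```

```text
t: 1.3
eef_pos: [0.4441, 0.1692, 0.1905]
tool_rot: [[-1.0, -0.0, -0.0], [-0.0, 1.0, 0.0], [0.0, 0.0, -1.0]]
wrist_force: [0.5, 0.0, -0.3]
gripper_width: 0.003
grasp_force: 0.0
```

```bash
python3 -m creep '[[[0,0,0],[-0.015,-0.021,0.01],0],[[0,0,0],[-0.016,-0.021,0.02],0],[[0,0,0],[-0.016,-0.021,0.03],0],[[0,0,0],[-0.015,-0.021,0.03],0],[[0,0,0],[-0.015,-0.02,0.025],0],[[0,0,0],[0,0,0.007],0],[[0,0,0],[0,0,0.004],0],[[0,0,0],[0,0,0],0]]'
```

```text
t: 2.1
eef_pos: [0.5198, 0.0676, 0.0651]
tool_rot: [[-1.0, -0.001, -0.001], [-0.001, 1.0, 0.0], [0.001, 0.0, -1.0]]
wrist_force: [-1.4, 0.4, 0.1]
gripper_width: 0.001
grasp_force: 0.0
```

```bash
python3 -m creep '[[[0,0,0],[0,0,0.004],0],[[0,0,0],[0,0,0.003],0],[[0,0,0],[0,0,0.002],0],[[0,0,0],[0,0,0.001],0],[[0,0,0],[0,0,0],0]]'
```

```text
t: 2.6
eef_pos: [0.5203, 0.0672, 0.0553]
tool_rot: [[-1.0, -0.001, -0.0], [-0.001, 1.0, -0.0], [0.0, -0.0, -1.0]]
wrist_force: [-0.1, -0.1, -0.2]
gripper_width: -0.001
grasp_force: 0.0
```

```bash
python3 -m creep '[[[0,0,0],[0,0,0.001],0],[[0,0,0],[0,0,0.001],0],[[0,0,0],[0,0,0],0]]'; python3 -m creep '[[[0,0,0],[0,0,0.001],0],[[0,0,0],[0,0,0],0]]'; python3 -m creep '[[[0,0,0],[0,0,0.001],0],[[0,0,0],[0,0,0],0]]'
```

```text
t: 2.9
eef_pos: [0.5217, 0.0664, 0.0551]
tool_rot: [[-1.0, 0.0, 0.003], [0.0, 1.0, -0.001], [-0.003, -0.001, -1.0]]
wrist_force: [-1.2, -1.5, 4.8]
gripper_width: -0.001
grasp_force: 2.7
t: 3.1
eef_pos: [0.5222, 0.0661, 0.055]
tool_rot: [[-1.0, 0.0, 0.004], [0.0, 1.0, -0.002], [-0.004, -0.002, -1.0]]
wrist_force: [-1.1, -1.7, 8.4]
gripper_width: 0.002
grasp_force: 4.2
t: 3.3
eef_pos: [0.5229, 0.0658, 0.055]
tool_rot: [[-1.0, 0.0, 0.006], [0.0, 1.0, -0.003], [-0.006, -0.003, -1.0]]
wrist_force: [-2.6, -2.8, 11.6]
gripper_width: -0.004
grasp_force: 5.7
```

```bash
cat > arc.py <<'E'
import numpy as np,sys
ax=np.array([.5965,.170]);x,y=float(sys.argv[1]),float(sys.argv[2]);inc=[float(v) for v in sys.argv[3].split(",")]
d=np.array([x,y])-ax;R=np.hypot(*d);a=np.degrees(np.arctan2(d[1],d[0]));print(R,a)
for i in inc:
    p=ax+R*np.array([np.cos(np.radians(a)),np.sin(np.radians(a))]);a-=i
    q=ax+R*np.array([np.cos(np.radians(a)),np.sin(np.radians(a))]);w=q-p;print("tool x,y mm",round(-w[0]*1e3,1),round(w[1]*1e3,1))
E
python3 arc.py .5229 .0658 1,2,4,5,6,6,6,6,6,5,3,1
```

```text
0.12757194048849457 -125.23485983409448
tool x,y mm 1.8 1.3
tool x,y mm 3.5 2.7
tool x,y mm 6.8 5.8
tool x,y mm 7.9 7.8
tool x,y mm 8.5 10.3
tool x,y mm 7.4 11.1
tool x,y mm 6.2 11.8
tool x,y mm 5.0 12.4
tool x,y mm 3.6 12.9
tool x,y mm 2.0 11.0
tool x,y mm 0.7 6.6
tool x,y mm 0.2 2.2
```

```bash
python3 -m creep '[[[0,0,0],[0.0018,0.0013,-0.001],0],[[0,0,0],[0.0035,0.0027,0],0],[[0,0,0],[0.0068,0.0058,0],0],[[0,0,0],[0.0079,0.0078,0],0],[[0,0,0],[0.0085,0.0103,0],0],[[0,0,0],[0.0074,0.0111,0],0],[[0,0,0],[0.0062,0.0118,0],0],[[0,0,0],[0.005,0.0124,0],0],[[0,0,0],[0.0036,0.0129,0],0],[[0,0,0],[0.002,0.011,0],0],[[0,0,0],[0.0007,0.0066,0],0],[[0,0,0],[0.0002,0.0022,0],0]]'
```

```text
t: 4.5
eef_pos: [0.4685, 0.164, 0.055]
tool_rot: [[-1.0, -0.001, 0.004], [-0.001, 1.0, 0.001], [-0.004, 0.001, -1.0]]
wrist_force: [-1.6, 0.1, 8.7]
gripper_width: 0.001
grasp_force: 4.3
```

Run:
```python
from h import *
cv2.imwrite("pics/s1.png",np.hstack([cv2.resize(r.grab_frame("top")[130:370,20:340],(400,300)),cv2.resize(r.grab_frame("scene")[60:300,200:520],(400,300))])[:,:,::-1])
print(r.observe()["wrist_force"],r.observe()["eef_pos"])
```

```text
[-1.77898301 -0.37275707  8.54157426] [0.46850564 0.163761   0.05500663]
```

View pics/s1.png

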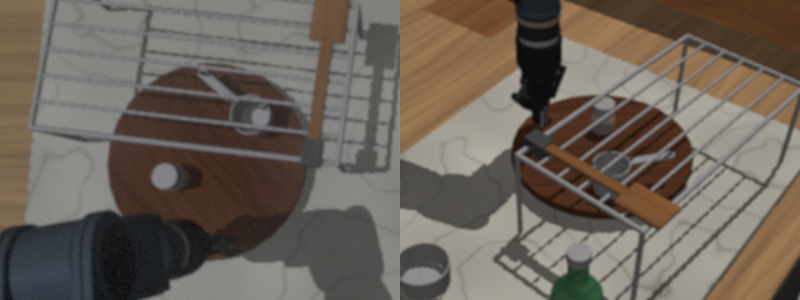

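The disc turned with the finger: the cup is now at crop (252,115), moving towards the right-hand end, and the jar still stands at (168,177). I'll continue the stroke.

```bash
python3 arc.py .4685 .164 2,4,6,7,8,8,8,8,8,6,3,1
```

```text
0.12814054783713077 -177.31622484053102
tool x,y mm 0.1 4.5
tool x,y mm -0.2 8.9
tool x,y mm -1.5 13.3
tool x,y mm -3.5 15.3
tool x,y mm -6.2 16.8
tool x,y mm -8.5 15.7
tool x,y mm -10.6 14.4
tool x,y mm -12.5 12.8
tool x,y mm -14.1 10.9
tool x,y mm -11.5 6.8
tool x,y mm -6.0 3.0
tool x,y mm -2.0 0.9
```

```bash
python3 -m creep '[[[0,0,0],[0.0001,0.0045,0],0],[[0,0,0],[-0.0002,0.0089,0],0],[[0,0,0],[-0.0015,0.0133,0],0],[[0,0,0],[-0.0035,0.0153,0],0],[[0,0,0],[-0.0062,0.0168,0],0],[[0,0,0],[-0.0085,0.0157,0],0],[[0,0,0],[-0.0106,0.0144,0],0],[[0,0,0],[-0.0125,0.0128,0],0],[[0,0,0],[-0.0141,0.0109,0],0],[[0,0,0],[-0.0115,0.0068,0],0],[[0,0,0],[-0.006,0.003,0],0],[[0,0,0],[-0.002,0.0009,0],0]]'; python3 -m creep '[[[0,0,0],[0,0,0],0],[[0,0,0],[0,0,0],0],[[0,0,0],[0,0,-0.005],0],[[0,0,0],[0,0,-0.025],0],[[0,0,0],[0.02,0,-0.03],0],[[0,0,0],[0.03,0,-0.03],0],[[0,0,0],[0.03,0,-0.03],0]]'
python3 - <<'E'
from h import *
cv2.imwrite("pics/s2.png",np.hstack([cv2.resize(r.grab_frame("top")[130:370,20:340],(400,300)),cv2.resize(r.grab_frame("scene")[60:300,200:520],(400,300))])[:,:,::-1])
E
```

```text
t: 5.8
eef_pos: [0.546, 0.2878, 0.0551]
tool_rot: [[-1.0, -0.0, 0.005], [-0.0, 1.0, 0.003], [-0.005, 0.003, -1.0]]
wrist_force: [-0.7, 0.6, 7.3]
gripper_width: 0.001
grasp_force: 3.6
t: 6.5
eef_pos: [0.4623, 0.2858, 0.1728]
tool_rot: [[-1.0, 0.001, -0.001], [0.001, 1.0, -0.0], [0.001, -0.0, -1.0]]
wrist_force: [0.3, 1.6, 0.4]
gripper_width: -0.002
grasp_force: 0.0
```

View pics/s2.png

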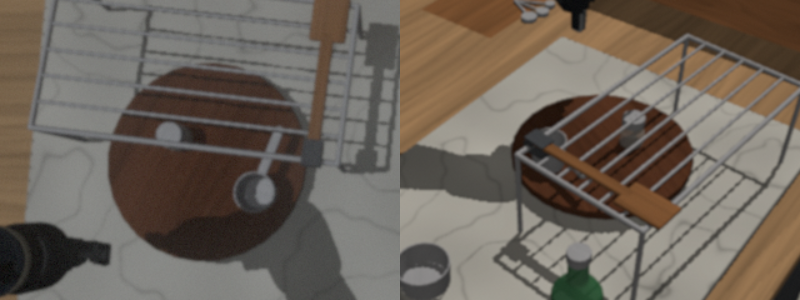

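The cup is out at crop (256,190), but its handle still runs under the rack's front bar, ending near (278,135). The jar stands at (170,133). A second stroke of about 70° should bring the handle clear.

```bash
python3 -m creep '[[[0,0,0],[0,-0.03,0.02],0],[[0,0,0],[0,-0.04,0.02],0],[[0,0,0],[0,-0.035,0.02],0],[[0,0,0],[-0.005,-0.02,0.03],0],[[0,0,0],[0,0,0.015],0],[[0,0,0],[0,0,0.006],0],[[0,0,0],[0,0,0.004],0],[[0,0,0],[0,0,0.002],0],[[0,0,0],[0,0,0.001],0],[[0,0,0],[0,0,0.001],0],[[0,0,0],[0,0,0],0]]'; python3 -m creep '[[[0,0,0],[0,0,0.001],0],[[0,0,0],[0,0,0],0]]';python3 arc.py .467 .161 2,4,6,7,8,8,8,8,8,6,3,1
```

```text
t: 7.7
eef_pos: [0.469, 0.1618, 0.0551]
tool_rot: [[-1.0, -0.001, 0.002], [-0.001, 1.0, 0.001], [-0.002, 0.001, -1.0]]
wrist_force: [-1.4, -0.8, 4.4]
gripper_width: 0.002
grasp_force: 2.5
t: 7.9
eef_pos: [0.469, 0.1618, 0.055]
tool_rot: [[-1.0, -0.001, 0.002], [-0.001, 1.0, 0.001], [-0.002, 0.001, -1.0]]
wrist_force: [-3.0, -0.3, 9.5]
gripper_width: -0.002
grasp_force: 4.8
0.12981236458827797 -176.0244463273965
tool x,y mm 0.2 4.5
tool x,y mm -0.0 9.1
tool x,y mm -1.2 13.5
tool x,y mm -3.2 15.5
tool x,y mm -5.9 17.1
tool x,y mm -8.2 16.1
tool x,y mm -10.4 14.8
tool x,y mm -12.4 13.2
tool x,y mm -14.1 11.4
tool x,y mm -11.5 7.2
tool x,y mm -6.0 3.1
tool x,y mm -2.0 1.0
```

```bash
python3 -m creep '[[[0,0,0],[0.0002,0.0045,-0.0005],0],[[0,0,0],[0,0.009,0],0],[[0,0,0],[-0.0012,0.0135,0],0],[[0,0,0],[-0.0032,0.0155,0],0],[[0,0,0],[-0.0059,0.0171,0],0],[[0,0,0],[-0.0082,0.0161,0],0],[[0,0,0],[-0.0104,0.0148,0],0],[[0,0,0],[-0.0124,0.0132,0],0],[[0,0,0],[-0.0141,0.0114,0],0],[[0,0,0],[-0.0115,0.0072,0],0],[[0,0,0],[-0.006,0.0031,0],0],[[0,0,0],[-0.002,0.001,0],0]]'; python3 -m creep '[[[0,0,0],[0,0,0],0],[[0,0,0],[0,0,0],0],[[0,0,0],[0,0,-0.005],0],[[0,0,0],[0,0,-0.025],0],[[0,0,0],[0.02,0,-0.03],0],[[0,0,0],[0.03,0,-0.03],0],[[0,0,0],[0.03,0,-0.03],0],[[0,0,0],[0,0.02,0],30],[[0,0,0],[0,0,0],30]]'
python3 - <<'E'
from h import *
a=r.grab_frame("top");b=r.grab_frame("scene");cv2.imwrite("pics/s3t.png",a[:,:,::-1]);cv2.imwrite("pics/s3s.png",b[:,:,::-1])
cv2.imwrite("pics/s3.png",cv2.convertScaleAbs(np.hstack([cv2.resize(a[215:335,130:250],(400,400),interpolation=2),cv2.resize(b[95:215,270:390],(400,400),interpolation=2)]),alpha=1.6)[:,:,::-1])
E
```

```text
t: 9.1
eef_pos: [0.5452, 0.2889, 0.0551]
tool_rot: [[-1.0, -0.001, 0.004], [-0.001, 1.0, 0.002], [-0.004, 0.002, -1.0]]
wrist_force: [-0.8, -0.1, 7.0]
gripper_width: -0.001
grasp_force: 3.3
t: 10.0
eef_pos: [0.4628, 0.3093, 0.1745]
tool_rot: [[-1.0, -0.003, 0.003], [-0.003, 1.0, 0.002], [-0.003, 0.002, -1.0]]
wrist_force: [0.1, -0.1, -0.5]
gripper_width: 0.296
grasp_force: 0.0
```

View pics/s3.png

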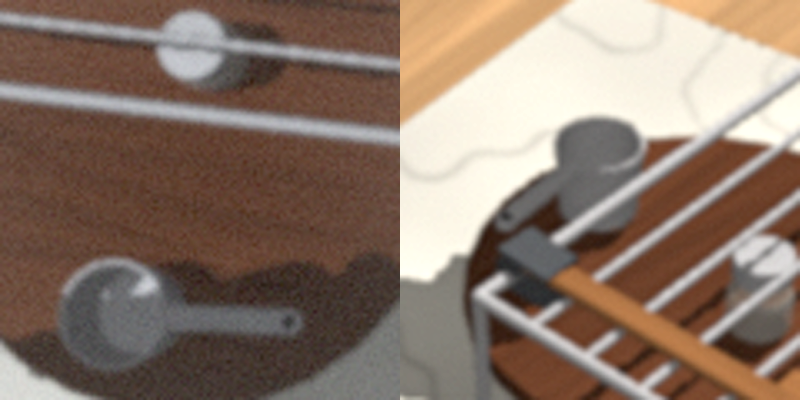

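The cup is clear of the rack: rim centre at crop (113,313), handle end at (302,321). The jar is standing.

Run:
```python
from h import *
np.set_printoptions(precision=4,suppress=True)
f=lambda x,y:(130+x/3.3333,215+y/3.3333); g=lambda x,y:(270+(x-400)/3.3333,95+y/3.3333)
for z in(.107,):
  c,t,m=[onz("top",f(*p),z) for p in((113,313),(302,321),(235,319.5))];print(c,t,m,np.linalg.norm(t-c),np.degrees(np.arctan2(*(t-c)[1::-1])))
  c,t=[onz("scene",g(*p),z) for p in((602,151),(498,226))];print(c,t,np.linalg.norm(t-c))
print(tri(g(602,151),f(113,313)),tri(g(498,226),f(302,321)))
z=.062;c,t=onz("top",(379.6,294.3),z),onz("top",(413.3,341.5),z);print("large",c,t,np.linalg.norm(t-c),np.degrees(np.arctan2(*(t-c)[1::-1])))
c,t=onz("scene",(218.3,271.5),z),onz("scene",(155,273.2),z);print("large",c,t,np.linalg.norm(t-c),np.degrees(np.arctan2(*(t-c)[1::-1])))
c,t=tri((218.3,271.5),(379.6,294.3))[0],tri((155,273.2),(413.3,341.5))[0];print(c,t,np.linalg.norm(t-c))
```

```text
[0.4934 0.1917 0.107 ] [0.4916 0.0888 0.107 ] [0.4915 0.1252 0.107 ] 0.10286015882221294 -90.99004284166502
[0.5044 0.1864 0.107 ] [0.4981 0.0863 0.107 ] 0.10030616947749602
(array([0.4945, 0.1968, 0.096 ]), np.float64(0.004332854867506135)) (array([0.4924, 0.0911, 0.1009]), np.float64(0.0028549120517539846))
large [ 0.5292 -0.2024  0.062 ] [ 0.443  -0.2661  0.062 ] 0.1072707899933054 -143.520606097574
large [ 0.537  -0.2006  0.062 ] [ 0.449  -0.2716  0.062 ] 0.11307634992438019 -141.11367223456725
[ 0.5315 -0.2004  0.0576] [ 0.4422 -0.2677  0.0536] 0.1118832359157859
```

Taking xy from the near-vertical top view, the handle midpoint is (0.492,0.128) with the handle at -91°. The large cup is at (0.530,-0.2025) with its handle at about -142°. Keeping the handle direction through placement therefore gives a fan of about 51°. I'll grip the strip with the fingers across it.

```bash
python3 -m creep '[[[0,0,0.143],[0,0,0],45],[[0,0,0.143],[0,0,0],45],[[0,0,0.143],[0,0,0],45],[[0,0,0.143],[0,0,0],45],[[0,0,0.143],[0,0,0],45],[[0,0,0.143],[0,0,0],45],[[0,0,0.143],[0,0,0],45],[[0,0,0.143],[0,0,0],45],[[0,0,0.143],[0,0,0],45],[[0,0,0.143],[0,0,0],45],[[0,0,0.141],[0,0,0],45],[[0,0,0],[0,0,0],45]]'; python3 -m creep '[[[0,0,0],[-0.03,0.005,0],45],[[0,0,0],[-0.035,0.006,0],45],[[0,0,0],[-0.035,0.006,0],45],[[0,0,0],[-0.035,0.006,0],45],[[0,0,0],[-0.03,0.005,0],45],[[0,0,0],[-0.016,0.001,0],45],[[0,0,0],[0,0,0],45],[[0,0,0],[0,0,0],45]]'
```

```text
t: 11.3
eef_pos: [0.4627, 0.3064, 0.1711]
tool_rot: [[0.001, 1.0, -0.003], [1.0, -0.001, -0.002], [-0.002, -0.003, -1.0]]
wrist_force: [-0.3, -0.6, -0.4]
gripper_width: 0.451
grasp_force: 0.0
t: 12.1
eef_pos: [0.4917, 0.1262, 0.1721]
tool_rot: [[-0.0, 1.0, -0.001], [1.0, 0.0, 0.0], [0.0, -0.001, -1.0]]
wrist_force: [0.4, -0.3, -0.0]
gripper_width: 0.451
grasp_force: 0.0
```

```bash
python3 -m creep '[[[0,0,0],[0,0.0,0.025],45],[[0,0,0],[0,0,0.025],45],[[0,0,0],[0,0,0.02],45],[[0,0,0],[0,0,0.012],45],[[0,0,0],[0,0,0.005],45],[[0,0,0],[0,0,0],45]]'; python3 -m creep '[[[0,0,0],[0,0,0],36],[[0,0,0],[0,0,0],28],[[0,0,0],[0,0,0],22],[[0,0,0],[0,0,0],18],[[0,0,0],[0,0,0],14],[[0,0,0],[0,0,0],8],[[0,0,0],[0,0,0],0],[[0,0,0],[0,0,0],0],[[0,0,0],[0,0,0],0]]'
```

```text
t: 12.7
eef_pos: [0.4915, 0.127, 0.0853]
tool_rot: [[-0.001, 1.0, -0.001], [1.0, 0.001, -0.0], [-0.0, -0.001, -1.0]]
wrist_force: [0.4, 0.5, -0.3]
gripper_width: 0.45
grasp_force: 0.0
t: 13.6
eef_pos: [0.4924, 0.1266, 0.0862]
tool_rot: [[0.0, 1.0, 0.001], [1.0, -0.0, 0.0], [0.0, 0.001, -1.0]]
wrist_force: [-0.5, -0.5, 2.7]
gripper_width: 0.143
grasp_force: 58.3
```

```bash
python3 -m creep '[[[0,0,0],[0,0,-0.003],0],[[0,0,0],[0,0,-0.006],0],[[0,0,0],[0,0,-0.012],0],[[0,0,0],[0,0,-0.016],0],[[0,0,0],[0,0,-0.016],0],[[0,0,0],[0,0,-0.012],0],[[0,0,0],[0,0,-0.005],0],[[0,0,0],[0,0,0],0]]'; python3 -m creep '[[[0,0,0],[-0.01,0,0],0],[[0,0,0],[-0.02,0,0],0],[[0,0,0],[-0.028,0.002,0],0],[[0,0,0],[-0.033,0.004,0],0],[[0,0,0],[-0.035,0.004,0],0],[[0,0,0],[-0.035,0.004,0],0],[[0,0,0],[-0.035,0.004,0],0],[[0,0,0],[-0.035,0.004,0],0],[[0,0,0],[-0.03,0.004,0],0],[[0,0,0],[-0.02,0.002,0],0],[[0,0,0],[-0.01,0,0],0],[[0,0,0],[0,0,0],0]]'
python3 - <<'E'
from h import *
a=r.grab_frame("top");b=r.grab_frame("scene");cv2.imwrite("pics/s4t.png",a[:,:,::-1]);cv2.imwrite("pics/s4s.png",b[:,:,::-1])
cv2.imwrite("pics/s4.png",cv2.convertScaleAbs(np.hstack([cv2.resize(a[225:365,300:440],(400,400),interpolation=2),cv2.resize(b[140:300,130:290],(400,400),interpolation=2)]),alpha=1.5)[:,:,::-1])
E
```

```text
t: 14.4
eef_pos: [0.4926, 0.1267, 0.1569]
tool_rot: [[-0.0, 1.0, 0.002], [1.0, 0.0, 0.0], [0.0, 0.002, -1.0]]
wrist_force: [0.5, 1.0, -2.6]
gripper_width: 0.149
grasp_force: 58.2
t: 15.6
eef_pos: [0.5191, -0.1655, 0.1548]
tool_rot: [[0.002, 1.0, -0.002], [1.0, -0.002, 0.001], [0.001, -0.002, -1.0]]
wrist_force: [-0.4, 0.3, -2.4]
gripper_width: 0.141
grasp_force: 58.2
```

View pics/s4.png

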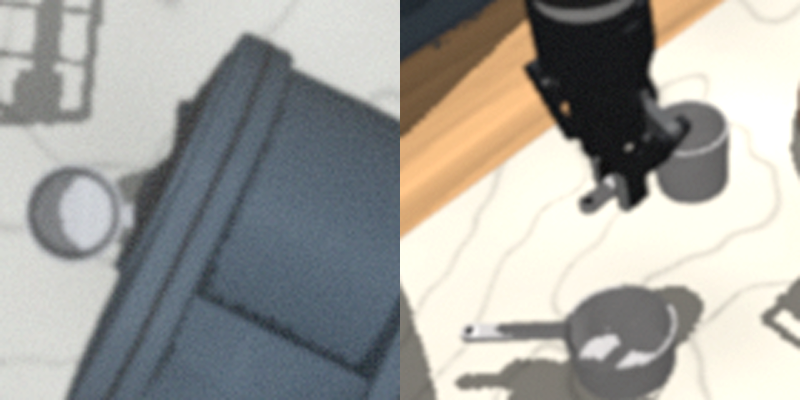

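The cup hangs upright and level in the gripper: rim at crop (73,212) in the top view and (690,120) in the scene view. Next I'll work out its axis relative to the TCP from the top view.

Run:
```python
from h import *
np.set_printoptions(precision=4,suppress=True)
e=r.observe()["eef_pos"];z=e[2]+.0208
c=onz("top",(300+73.5/2.857,225+212.5/2.857),z);print("tcp",e,"small",c,c-e)
s=onz("scene",(130+(690-400)/2.5,140+128/2.5),z);print(s, tri((130+(690-400)/2.5,140+128/2.5),(300+73.5/2.857,225+212.5/2.857)))
# rim edges' rays: outline radius check
for a,b in(((27,212),(120,212)),((73,165),(73,260))):
    print(np.linalg.norm(onz("top",(300+a[0]/2.857,225+a[1]/2.857),z)-onz("top",(300+b[0]/2.857,225+b[1]/2.857),z)))
L=onz("top",(379.6,294.3),.062);print("large",L,"delta",L[:2]-c[:2])
```

```text
tcp [ 0.5194 -0.1638  0.1553] small [ 0.5179 -0.0999  0.1761] [-0.0015  0.0639  0.0208]
[ 0.5267 -0.0991  0.1761] (array([ 0.5202, -0.0975,  0.171 ]), np.float64(0.006643650478720325))
0.05422382642746089
0.05494020075496053
large [ 0.5292 -0.2024  0.062 ] delta [ 0.0113 -0.1025]
```

Both views agree the cup must go (+0.011,-0.102). I'll move over and lower it, with seating expected at TCP z≈0.054.

```bash
python3 -m creep '[[[0,0,0],[-0.01,0.001,0],0],[[0,0,0],[-0.02,0.002,0],0],[[0,0,0],[-0.025,0.003,0],0],[[0,0,0],[-0.025,0.003,0],0],[[0,0,0],[-0.015,0.002,0],0],[[0,0,0],[-0.007,0,0],0],[[0,0,0],[0,0,0],0],[[0,0,0],[0,0,0],0]]'; python3 -m creep '[[[0,0,0],[0,0,0.01],0],[[0,0,0],[0,0,0.015],0],[[0,0,0],[0,0,0.015],0],[[0,0,0],[0,0,0.015],0],[[0,0,0],[0,0,0.012],0],[[0,0,0],[0,0,0.01],0],[[0,0,0],[0,0,0.008],0],[[0,0,0],[0,0,0.005],0],[[0,0,0],[0,0,0],0],[[0,0,0],[0,0,0],0]]'
```

```text
t: 16.5
eef_pos: [0.5309, -0.2655, 0.1558]
tool_rot: [[-0.001, 1.0, -0.0], [1.0, 0.001, 0.001], [0.001, -0.0, -1.0]]
wrist_force: [-0.8, -0.0, -2.0]
gripper_width: 0.146
grasp_force: 58.3
t: 17.5
eef_pos: [0.5313, -0.2667, 0.0663]
tool_rot: [[0.0, 1.0, 0.001], [1.0, -0.0, -0.0], [-0.0, 0.001, -1.0]]
wrist_force: [1.2, -0.6, -1.3]
gripper_width: 0.144
grasp_force: 58.2
```

```bash
python3 -m creep '[[[0,0,0],[0,0,0.004],0],[[0,0,0],[0,0,0.003],0],[[0,0,0],[0,0,0.002],0],[[0,0,0],[0,0,0],0]]'; python3 -m creep '[[[0,0,0],[0,0,0.001],0],[[0,0,0],[0,0,0.001],0],[[0,0,0],[0,0,0],0]]'; python3 -m creep '[[[0,0,0],[0,0,0.001],0],[[0,0,0],[0,0,0],0]]'
```

```text
t: 17.9
eef_pos: [0.5307, -0.2662, 0.0563]
tool_rot: [[0.0, 1.0, -0.001], [1.0, -0.0, 0.0], [0.0, -0.001, -1.0]]
wrist_force: [-0.6, -0.0, -0.5]
gripper_width: 0.149
grasp_force: 58.3
t: 18.2
eef_pos: [0.5311, -0.2666, 0.055]
tool_rot: [[0.0, 1.0, 0.0], [1.0, -0.0, -0.0], [-0.0, 0.0, -1.0]]
wrist_force: [-0.3, -0.1, -0.4]
gripper_width: 0.143
grasp_force: 58.3
t: 18.4
eef_pos: [0.5313, -0.2668, 0.0546]
tool_rot: [[0.0, 1.0, 0.001], [1.0, -0.0, -0.001], [-0.001, 0.001, -1.0]]
wrist_force: [-0.5, -1.0, 1.9]
gripper_width: 0.145
grasp_force: 58.6
```

Contact came at the expected height, so I'll release with a small opening, retreat upward and look.

```bash
python3 -m creep '[[[0,0,0],[0,0,0],17],[[0,0,0],[0,0,0],22],[[0,0,0],[0,0,0],30],[[0,0,0],[0,0,0],38],[[0,0,0],[0,0,0],38],[[0,0,0],[0,0,-0.01],38],[[0,0,0],[0,0,-0.02],38],[[0,0,0],[0,0,-0.03],38],[[0,0,0],[0,0,-0.04],38],[[0,0,0],[0,0,-0.04],38]]'; python3 -m creep '[[[0,0,0],[0,-0.04,-0.02],38],[[0,0,0],[0,-0.04,0],38],[[0,0,0],[0,-0.04,0],38],[[0,0,0],[0.03,-0.035,0],38],[[0,0,0],[0.04,-0.02,0],38],[[0,0,0],[0.045,0,0],38],[[0,0,0],[0.045,0,0],38],[[0,0,0],[0.03,0,0],38],[[0,0,0],[0,0,0],38]]'
python3 - <<'E'
from h import *
a=r.grab_frame("top");b=r.grab_frame("scene")
cv2.imwrite("pics/s5.png",cv2.convertScaleAbs(np.vstack([np.hstack([cv2.resize(a[245:365,320:440],(300,300),interpolation=2),cv2.resize(b[215:315,140:240],(300,300),interpolation=2)]),np.hstack([cv2.resize(a[:400,:],(300,188)),cv2.resize(b[:400],(300,188))])]),alpha=1.5)[:,:,::-1])
E
```

```text
t: 19.4
eef_pos: [0.5306, -0.2662, 0.1955]
tool_rot: [[-0.0, 1.0, -0.0], [1.0, 0.0, 0.0], [0.0, -0.0, -1.0]]
wrist_force: [1.1, -1.6, 0.2]
gripper_width: 0.381
grasp_force: 0.0
t: 20.3
eef_pos: [0.3558, -0.0736, 0.2152]
tool_rot: [[-0.005, 1.0, 0.002], [1.0, 0.005, 0.0], [0.0, 0.002, -1.0]]
wrist_force: [-0.0, 0.4, 0.3]
gripper_width: 0.376
grasp_force: 0.0
```

View pics/s5.png

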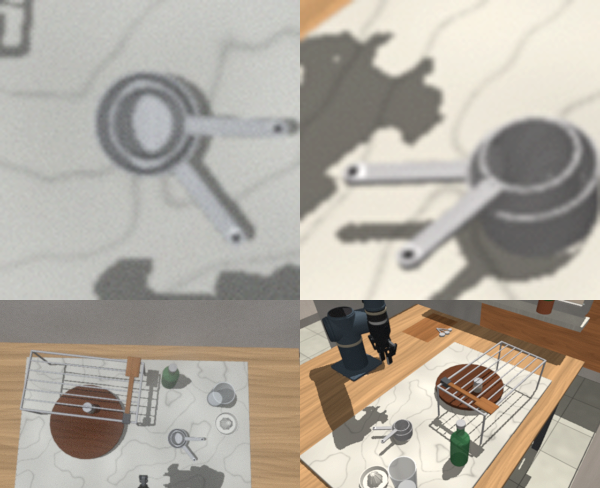

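The small cup is seated upright in the larger one, centred near crop (150,122). Its handle points right and the lower handle points down-right, about 50° apart. The jar is standing, the other items haven't moved, and the arm is clear.

```bash
python3 -c "from bench import r; print(r.finish_job())"
```

```text
the job is handed in; nothing more can be done
None
```

The job is handed in: the lazy Susan was turned by light fingertip pressure, and the small cup is nested upright in the larger cup with its handle about 50° from the lower one; the jar is still standing, and the bottle, blender cup and reamer were not touched.

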